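Clamp a memo block in the ratchet pad press

ROBOT

A 6-joint arm with a two-finger parallel gripper is mounted at the origin on a cart in front of the work surface, level with it; the furniture and walls round the work are solid. World frame = base frame: x ahead of the robot, y to its left, z up, the work surface at z = 0. Lengths are in mm, angles in rad, forces in N, time in s.
With the tool pointing down it reaches from about 350 to 775 mm from the base axis. Payload 7.3 kg.
Tool frame: the origin (TCP) lies at the centre of the arm's flange, where the gripper is bolted on; the fingertips stand 178 mm ahead of it and the grasp point (between the pads) lies 159 mm ahead of it; z points along the fingers, y is the direction in which the jaws open and shut (so a half turn about z gives the same grasp; the last joint's range is limited). The gripper opens to 92 mm and grips with 3 to 60 N. Pads are 19 mm wide; open, the fingers measure 130 mm over their backs; the gripper's body (75 mm by 190 mm) begins 47 mm behind the grasp point.
Start: joints at [-1.46, 0.342, 1.524, -0, 1.275, -0.146], TCP at [133.363, -507.782, 404.741] pointing down, gripper open.
Joint ranges: [-2.53, 2.53], [-0.77, 2.02], [0.04, 2.7], [-1, 4.14], [0.28, 2.66], [-3.11, 3.11]. Speed limits (rad/s): [2.57, 2.57, 3.14, 3.14, 3.14, 3.14].

INTERFACE

Orientations are given as [roll, pitch, yaw] about the fixed x, y, z axes, in that order (R = Rz(yaw) Ry(pitch) Rx(roll)).
In Python, from plant import get_obs, capture, close_job gives the robot as it stands. The module is installed in compiled form; this text tells all that it offers.
- The arm moves only by the shell command python3 -m pendant 'ROWS'. ROWS is JSON, a list of rows, each a list of 3 entries, a list of its own where there are three numbers: the shift along the tool's x, y, z in m, then the turn, a rotation vector about the tool's x, y, z in rad, then the finger opening in m, from 0 to 0.0918. In form: [[[tx, ty, tz], [wx, wy, wz], fingers], ...]. A call has 1 to 10 rows; each row is the pose to reach, as a shift and turn from the pose commanded when the call began, along the tool's axes at that moment; what a row does not reach only later rows make up. A row lasts 1/12 s, in which the tool goes at most 41.7 mm and 7.16 degrees, less where a joint would pass 70% of its speed; a pose out of reach is approached as far as the arm can. A call with a gripper value outside its range is refused whole. The fingers move at their own pace and stop on an object; the grip force is fixed at half the most. Time passes only in rows, so rows that repeat a pose let the fingers close. It gives the time, the measured TCP pose, the force and the opening at its end, in the units of the state.
- get_obs(): the state, without advancing time (a new reading comes with each control period).
- capture(name): name is "scene" or "side" or "wrist"; returns a dict with "color" (400x640x3 uint8, red, green, blue), "mtx" (3x3 intrinsics, pixels), "dist" ([k1, k2, p1, p2, k3] as OpenCV has them; the pictures are not rectified), "rvec" (rotation vector, rad) and "tvec" (3), from world to camera coordinates, as OpenCV has them. Camera axes: x right, y down, z forward; pixel columns grow to the right and rows downward; lengths in mm; the calibration is good to about 2 mm. A picture is of the moment at which its call begins. There is no depth.
- close_job(): hands the job in, once; it reports no verdict.
The state is a dict: "time": time; "joint_positions": joint angles; "dq": joint speeds; "tau": joint torques, N m; "tool_pos": TCP position; "tcp_rot": TCP orientation; "contact_force": force on the tool from outside, world axes, zero at the start; "moment": the same for the moment, N m; "grip_width": finger opening in mm.
Only numpy, scipy, OpenCV 4.12 (cv2) and the standard library are available. Lean on these libraries where they do the work, as an engineer would, in place of code of your own. Each camera call takes 0.05 s, during which the arm holds its last target. There are 200 camera calls.

TASK

The memo block is to be clamped in the pad press so that its outer end can be glued. Lay it flat on the press bed with a short end leading, slide it gently between the side guides until it is fully home against the back stop, and only then push the black palm knob down, click by click, by feel until the ratchet holds the block firmly under the sprung foot: about 17 N on the knob is right, and the block gets marked if the foot bears on it with more than 20 N. Let go with the ratchet holding it, and leave the other things on the worktop where they are.

Things in the scene. Friction and masses are not known exactly. Their poses are not given: they have to be found in the camera images.
- press: Pad press, fixed: grey base 205 x 124 mm, steel bed, two columns at the back. Origin on the worktop; z up, x from open front to back stop, y towards the toothed column. In its frame, mm: bed top z = 20; base x = -120 to 85; side guides 14 mm high, inner faces y = -32 and 32, x = -5 to 45, flaring 10 mm wider in front to x = -27; columns x = 56 to 80 with a bridge on top to z = 158.
- press_stop: The aluminium back stop of the press, 30 mm high above the bed; its front face is at x = 45 mm of the press frame (its origin and axes are those of the press). Push the block against it gently: more than 25 N on it is too hard.
- press_lay (a point): Point on the bed top, in front of the guides and clear of the clamp plate: a good place for the centre of the block's underside when it is laid down. It lies at x = -65, y = 0, z = 20 mm of the press frame; axes as the press.
- press_home (a point): Point on the bed top where the centre of the block's underside is when the block is fully home: 57.5 mm farther along the press x than the laying point. Axes as the press. At home the block sticks out 64 mm in front of the clamp plate.
- press_plate: Blue clamp plate that slides straight down on the columns, with its sprung foot (36 x 52 mm, underside 60 mm below the knob top). Origin at the knob top; axes as the press. Plate x = 4 to 44, y = -44 to 44 of the press, its top 36 mm below the knob top. On meeting the block the foot takes 4 N at once, then 3 N more per mm; after 5 mm it is solid and the force shoots up.
- press_knob (a point): Centre of the flat top (26 mm wide) of the black palm knob on the clamp plate, at x = 24, y = 0 of the press; push it straight down with shut fingers. It starts 148 to 160 mm over the worktop and can go down to 98. The plate moves freely against 2 to 6 N. About 17 N on the knob is right and leaves about 8 to 14 N on the block.
- pawl_knob (a point): Outer end of the red knob of the sprung pawl, on the plate's toothed side. The pawl clicks over a tooth every 2 mm on the way down and keeps the plate from rising: on letting go the plate gives back up to 2 mm. Not to be touched; so the plate cannot be raised again, and must stay up until the block is home.
- block_mid (a point): Memo block, one solid piece: white and pale grey sheets, grey-brown board below, in between and on top; 105 mm long (its x), 60 mm wide (its y), about 0.23 kg. Thickness not known beforehand: 26 to 51 mm. Point at the centre of length and width, 20 mm above the underside; z up. Both short ends are alike. Grasp it across the 60 mm width, within the lowest 24 mm.
- memo_block: The same memo block; origin at the centre of its underside.
- mug: Bystander: white dotted mug; not to be moved.
- glue_stick: Bystander: glue stick lying on its side, 25 x 90 mm; not to be moved.
- staples_b: Bystander: small card box, 51 x 75 x 24 mm; not to be moved.
- sticky_pad: Bystander: square pad of sticky notes, 76 mm; not to be moved.
- pencil: Bystander: green pencil, 123 mm; not to be moved.
- clip_big: Bystander: big black binder clip, 57 x 41 x 17 mm; not to be moved.
- clip_tub: Bystander: round white tub with a black lid, 55 mm wide and 37 mm high; not to be moved.
- eraser: Bystander: dark-sleeved eraser, 58 x 22 x 12 mm; not to be moved.
Things that resemble listed ones, but are neither listed nor needed, are in the scene too. Leave any turquoise look-alike of the memo_block alone.

How it is judged (in metres and radians):
On the way, in this order (a step that is already met when the one before it is completed fails the run):
1. the block lies on the bed, fully home against the back stop between the guides, not yet clamped (x of block_mid in the frame of press between -0.0105 and -0.005 m and y of block_mid in the frame of press between -0.006 and 0.006 m and angle between the x axis of block_mid and the x axis of press, either way round below 0.09 rad and angle between block_mid's own z axis and vertical below 0.05 rad and z of block_mid in the frame of press below 0.044 m and contact force between press_plate and memo_block below 1 N), for 0.2 s.
2. the sprung foot bears on the block with more than 5 N (x of block_mid in the frame of press between -0.0105 and -0.005 m and y of block_mid in the frame of press between -0.006 and 0.006 m and angle between the x axis of block_mid and the x axis of press, either way round below 0.09 rad and angle between block_mid's own z axis and vertical below 0.05 rad and z of block_mid in the frame of press below 0.044 m and contact force between press_plate and memo_block above 5 N), for 0.3 s.
At the end, for the whole second after the job is handed in: The block lies flat on the bed within 3 mm of the back stop, between the guides and square to them within 5 degrees, and the ratchet alone holds the foot on it with 5 to 20 N, everything at rest (all of step 2 and contact force between press_plate and memo_block below 20 N and linear speed of memo_block below 0.01 m/s); the robot touches nothing.
It fails at once if the clamp foot or plate presses on the block with more than 20 N (contact force between press_plate and memo_block above 20 N).
It fails at once if the block is pushed against the back stop with more than 25 N (contact force between press_stop and memo_block above 25 N).
It fails at once if a bystander is moved by more than 30 mm (distance of any of mug, glue_stick, staples_b, sticky_pad, pencil, clip_big, clip_tub, eraser from where it was at the start of the episode above 0.03 m).
It also fails if it takes over 58 s, if anything falls off the work surface, if the arm or the gripper's body presses on something with over 40 N, if the wrist force passes 120 N, or if a joint passes its speed limit or range.

## Working session

There is one attempt and no reset: what is moved stays moved. The work goes in short steps, Python scripts to look and compute and a shell command to move; the robot and the scene stay as the last step left them, time stands still between calls to the robot, and variables do not carry over. Pictures are saved under pics/ and viewed, about 8 in all and at most 12, crops included, and the job is handed in when it is done.

```bash
mkdir -p pics; python3 - <<'E'
from plant import get_obs, capture
import cv2,numpy as np,pickle
o=get_obs();print(o)
ims={}
for n in("scene","side"):
    c=capture(n);ims[n]=c
    cv2.imwrite(f"pics/{n}0.png",c["color"][:,:,::-1])
    R=cv2.Rodrigues(np.array(c["rvec"],float))[0];print(n,(-R.T@np.array(c["tvec"]).ravel()).round(),R[2].round(2),np.array(c["mtx"])[0,0])
pickle.dump(ims,open("ims0.pkl","wb"))
E
```

```text
{'time': 0.0, 'joint_positions': array([-1.45999373e+00,  3.42724274e-01,  1.52502927e+00, -2.95462032e-05,
        1.27541248e+00, -1.45986980e-01]), 'dq': array([-0.00012003, -0.00131501, -0.00040561,  0.00032511, -0.0002805 ,
        0.00075632]), 'tau': array([-1.39109776e-03, -4.31244743e+01, -2.44221014e+01,  7.17408629e-02,
        5.59722050e-02, -1.22295064e-04]), 'tool_pos': array([ 133.34626914, -507.63725827,  404.03967409]), 'tcp_rot': array([-3.14003191e+00, -2.00923509e-04,  2.56798048e-01]), 'contact_force': array([-0.04368575, -0.69026777, -0.02524985]), 'moment': array([ 0.00459393, -0.01431153,  0.03967204]), 'grip_width': 91.8766697262655}
scene [-114.  561.  881.] [ 0.56 -0.42 -0.71] 365.9009439265194
side [-145. -906.  797.] [ 0.48  0.73 -0.48] 368.8721988842783
```

View pics/scene0.png

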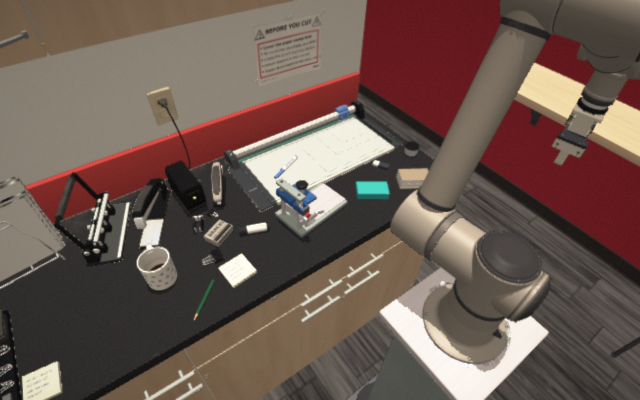

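View pics/side0.png

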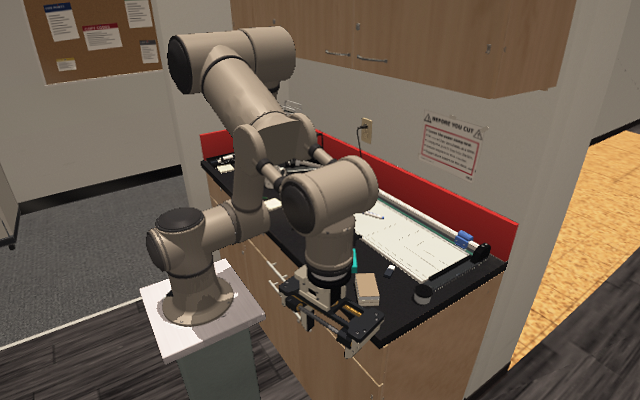

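The scene view shows the press at about (305,205), a turquoise look-alike at (372,190) and a board-coloured block at (411,178). The block is also in the side view at (368,289). The board-coloured one fits the memo block's description. I'll confirm it in an enlarged crop.

```bash
python3 - <<'E'
import cv2,pickle,numpy as np
i=pickle.load(open("ims0.pkl","rb"))
a=i["scene"]["color"][160:245,265:435,::-1];b=i["side"]["color"][265:310,345:390,::-1]
a=cv2.resize(a,(765,382),interpolation=cv2.INTER_CUBIC);b=cv2.resize(b,(216,216),interpolation=cv2.INTER_CUBIC)
o=np.zeros((600,765,3),np.uint8);o[:382]=a;o[384:600,:216]=b
cv2.imwrite("pics/c1.png",o)
E
```

```text
(no output)
```

View pics/c1.png

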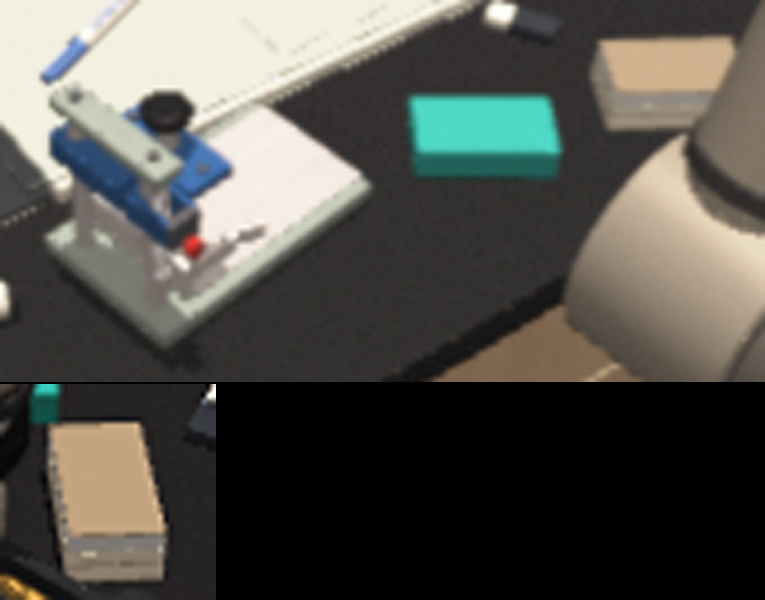

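The crop confirms it: the memo block has a brown board top with layered white, grey and brown edges. The turquoise one stays untouched. The press front points right and up in the picture, with the red pawl on the near side. Next I'll fit both poses.

```bash
cat > h.py <<'E'
import cv2,numpy as np
from scipy.optimize import least_squares
def proj(c,P):
    return cv2.projectPoints(np.array(P,float).reshape(-1,1,3),np.array(c["rvec"],float),np.array(c["tvec"],float),np.array(c["mtx"],float),np.array(c["dist"],float))[0].reshape(-1,2)
def back(c,uv,z):
    R=cv2.Rodrigues(np.array(c["rvec"],float))[0];C=-R.T@np.array(c["tvec"],float).ravel()
    n=cv2.undistortPoints(np.array(uv,float).reshape(-1,1,2),np.array(c["mtx"],float),np.array(c["dist"],float)).reshape(-1,2)
    d=np.c_[n,np.ones(len(n))]@R
    return C+d*((z-C[2])/d[:,2])[:,None]
def rz(p,P):
    x,y,a=p[:3];c,s=np.cos(a),np.sin(a);P=np.array(P,float);return np.c_[x+c*P[:,0]-s*P[:,1],y+s*P[:,0]+c*P[:,1],P[:,2]]
E
python3 - <<'E'
from h import *
import pickle
i=pickle.load(open("ims0.pkl","rb"));S,D=i["scene"],i["side"]
sp=np.array([[170,348],[372,197],[48,248]])/4.5+[264.6,159.6]
M=[[85,62,0],[-120,62,0],[85,-62,0]]
w=back(S,sp,0);print(w.round())
a=np.arctan2(*(w[0]-w[1])[1::-1])
r=least_squares(lambda p:(proj(S,rz(p,M))-sp).ravel(),[w[:,0].mean(),w[:,1].mean(),a]);print("press",r.x,r.fun.round(1))
P=r.x
print("lay",rz(P,[[-65,0,20],[-7.5,0,20],[24,0,150]]).round(1))
kp=np.array([[168,102]])/4.5+[264.6,159.6]
for h in(148,154,160):print("knobtop proj",h,proj(S,rz(P,[[24,0,h]])),kp)
print("bridge",(proj(S,rz(P,[[68,44,158],[68,-44,158]]))-[264.6,159.6])*4.5)
b=np.array([[48,40],[141,40],[165,151],[64,151],[72,197],[163,195]])/4.8+[344.6,264.6]
sb=np.array([[600,42],[735,38],[612,90],[612,128]])/4.5+[264.6,159.6]
print(back(D,b[:4],40).round(),back(D,b[4:],0).round());print(back(S,sb[:3],40).round())
pickle.dump((b,sb),open("b.pkl","wb"))
E
```

```text
[[462. 190.   0.]
 [494.  -9.  -0.]
 [585. 213.   0.]]
press [536.61011857 118.11532189   1.73540782] [-0.4  0.2  0.2 -0.4  0.2  0.1]
lay [[547.3  54.   20. ]
 [537.8 110.7  20. ]
 [532.7 141.8 150. ]]
knobtop proj 148 [[302.25659159 181.84119709]] [[301.93333333 182.26666667]]
knobtop proj 154 [[302.23464415 180.33601516]] [[301.93333333 182.26666667]]
knobtop proj 160 [[302.21254483 178.81866265]] [[301.93333333 182.26666667]]
bridge [[165.69449742 158.12271773]
 [ 72.12461305  87.02491933]]
[[ 448. -202.   40.]
 [ 499. -237.   40.]
 [ 442. -326.   40.]
 [ 391. -291.   40.]] [[ 398. -293.    0.]
 [ 446. -324.   -0.]]
[[ 496. -232.   40.]
 [ 440. -325.   40.]
 [ 451. -202.   40.]]
```

```bash
cat >> h.py <<'E'
def go(x,y,z,yaw):
    "shift (mm) and turn in tool axes from measured pose to TCP target, tool down"
    from plant import get_obs
    from scipy.spatial.transform import Rotation as R
    o=get_obs();A=R.from_euler("xyz",o["tcp_rot"]);B=R.from_euler("xyz",[np.pi,0,yaw])
    print("shift",A.inv().apply(np.array([x,y,z])-o["tool_pos"]).round(1),"turn",(A.inv()*B).as_rotvec().round(3),"F",o["contact_force"].round(1),"t",o["time"])
E
python3 - <<'E'
from h import *
import pickle
i=pickle.load(open("ims0.pkl","rb"));S,D=i["scene"],i["side"];b,sb=pickle.load(open("b.pkl","rb"))
def f(p):
    T=p[3];C=[[52.5,30,T],[52.5,-30,T],[-52.5,-30,T],[-52.5,30,T],[-52.5,30,0],[-52.5,-30,0]]
    E=[[52.5,-30,T],[-52.5,-30,T],[52.5,30,T],[52.5,30,0]]
    return np.r_[(proj(D,rz(p,C))-b).ravel(),(proj(S,rz(p,E))-sb).ravel()]
r=least_squares(f,[445,-264,1.0,40]);print(r.x,r.fun.round(1))
x,y,a,T=r.x
go(x,y,340,a)
E
```

```text
[ 446.16515557 -264.2147299     1.0081358    38.99773476] [ 0.4  0.4 -0.2 -0.   0.2 -0.2  0.9  0.4 -1.4  0.6 -0.4  0.4 -0.1 -0.7
 -0.9 -0.4  0.9  0.4 -1.2  0.1]
shift [ 364.4 -155.9   64.4] turn [-0.001 -0.001 -0.751] F [-0.1  0.9  0.1] t 0.1
```

```bash
python3 -m pendant '[[[0.364,-0.156,0.064],[0,0,-0.751],0.0918],[[0.364,-0.156,0.064],[0,0,-0.751],0.0918],[[0.364,-0.156,0.064],[0,0,-0.751],0.0918],[[0.364,-0.156,0.064],[0,0,-0.751],0.0918],[[0.364,-0.156,0.064],[0,0,-0.751],0.0918],[[0.364,-0.156,0.064],[0,0,-0.751],0.0918],[[0.364,-0.156,0.064],[0,0,-0.751],0.0918],[[0.364,-0.156,0.064],[0,0,-0.751],0.0918],[[0.364,-0.156,0.064],[0,0,-0.751],0.0918],[[0.364,-0.156,0.064],[0,0,-0.751],0.0918]]'
python3 - <<'E'
from h import *
go(446.2,-264.2,340,1.008)
E
```

```text
time: 0.93
tool_pos: [447.9, -261.8, 339.8]
tcp_rot: [-3.141, -0.001, 1.01]
contact_force: [0.2, -0.8, -0.2]
grip_width: 91.6
shift [-3.  -0.2 -0.2] turn [-0.001 -0.001  0.002] F [ 0.2 -0.8 -0.2] t 0.9333
```

```bash
python3 -m pendant '[[[0,0,0],[0,0,0],0.0918],[[0,0,0],[0,0,0],0.0918]]'
python3 - <<'E'
from h import *
from plant import capture
import pickle
c=capture("wrist");pickle.dump(c,open("w1.pkl","wb"));im=c["color"][:,:,::-1].copy()
T=39;p=[446.2,-264.2,1.008]
q=proj(c,rz(p,[[s*52.5,t*30,z] for z in(T,0) for s,t in((1,1),(1,-1),(-1,-1),(-1,1))]));print(q.round())
for u in q: cv2.circle(im,tuple(int(v) for v in u.round()),2,(0,0,255),-1)
cv2.imwrite("pics/w1.png",im);go(446.2,-264.2,340,1.008)
E
```

```text
time: 1.1
tool_pos: [446.5, -263.3, 340.0]
tcp_rot: [-3.14, 0.0, 1.011]
contact_force: [0.4, -0.3, 0.3]
grip_width: 91.7
[[292. 138.]
 [352. 138.]
 [348. 234.]
 [295. 233.]
 [295. 135.]
 [348. 135.]
 [345. 220.]
 [297. 220.]]
shift [0.2 0.3 0.3] turn [-0.001  0.     0.001] F [ 0.1 -0.4 -0.5] t 1.15
```

View pics/w1.png

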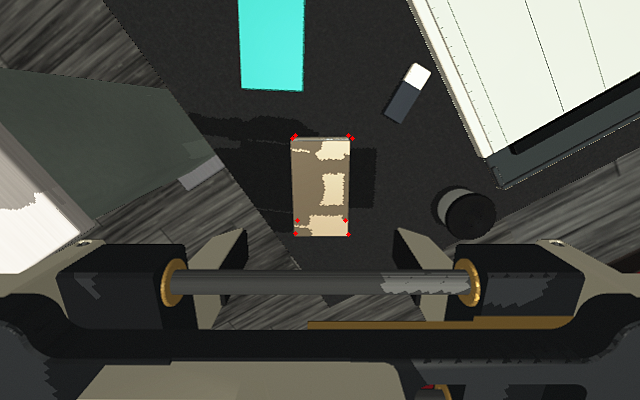

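The wrist view shows the block at about (291..350, 138..236), which matches the fit to within 1–2 mm. I'll descend and grip.

```bash
python3 -m pendant '[[[0,0,0.04],[0,0,0],0.0918],[[0,0.0,0.08],[0,0,0],0.0918],[[0,0,0.115],[0,0,0],0.0918],[[0,0,0.14],[0,0,0],0.0918],[[0,0,0.157],[0,0,0],0.0918],[[0,0,0.158],[0,0,0],0.0918],[[0,0,0.158],[0,0,0],0.0918],[[0,0,0.158],[0,0,0],0.0]]'
python3 -m pendant '[[[0,0,0],[0,0,0],0],[[0,0,0],[0,0,0],0],[[0,0,0],[0,0,0],0],[[0,0,0],[0,0,0],0],[[0,0,0],[0,0,0],0],[[0,0,0],[0,0,0],0]]'
```

```text
time: 1.82
tool_pos: [445.7, -265.5, 183.9]
tcp_rot: [3.14, 0.0, 1.007]
contact_force: [0.7, -0.3, -0.4]
grip_width: 88.6
time: 2.32
tool_pos: [445.9, -264.5, 183.3]
tcp_rot: [3.141, 0.0, 1.008]
contact_force: [-1.6, 0.4, 5.7]
grip_width: 59.9
```

```bash
python3 -m pendant '[[[0,0,-0.02],[0,0,0],0],[[0,0,-0.06],[0,0,0],0],[[0,0,-0.1],[0,0,0],0],[[0,0,-0.13],[0,0,0],0],[[0,0,-0.13],[0,0,0],0],[[0,0,-0.13],[0,0,0],0]]'
python3 - <<'E'
from h import *
go(547.3,54,313,1.735)
E
```

```text
time: 2.82
tool_pos: [445.9, -264.5, 314.0]
tcp_rot: [3.138, 0.0, 1.008]
contact_force: [-0.7, 0.9, -3.1]
grip_width: 59.7
shift [323.4 -84.2   0.6] turn [ 0.003  0.002 -0.727] F [-0.7  0.9 -3.1] t 2.8167
```

```bash
python3 -m pendant '[[[0.03,-0.008,0],[0,0,-0.08],0],[[0.07,-0.018,0],[0,0,-0.16],0],[[0.11,-0.029,0],[0,0,-0.25],0],[[0.15,-0.039,0],[0,0,-0.34],0],[[0.19,-0.05,0],[0,0,-0.43],0],[[0.23,-0.06,0],[0,0,-0.52],0],[[0.27,-0.07,0],[0,0,-0.61],0],[[0.3,-0.078,0],[0,0,-0.68],0],[[0.323,-0.084,0],[0,0,-0.727],0],[[0.323,-0.084,0],[0,0,-0.727],0]]'
python3 -m pendant '[[[0,0,0],[0,0,0],0],[[0,0,0],[0,0,0],0],[[0,0,0],[0,0,0],0]]'
python3 - <<'E'
from h import *
from plant import capture
import pickle
c=capture("wrist");pickle.dump(c,open("w2.pkl","wb"));im=c["color"][:,:,::-1].copy()
P=[536.6,118.1,1.7354]
M=[[-120,62,0],[-120,-62,0],[85,62,0],[85,-62,0],[-27,42,34],[-27,-42,34],[-5,32,34],[-5,-32,34],[24,0,148],[4,44,112],[4,-44,112],[44,44,112],[44,-44,112]]
q=proj(c,rz(P,M));print(q.round())
for u in q: cv2.circle(im,tuple(int(v) for v in u.round()),2,(0,0,255),-1)
cv2.imwrite("pics/w2.png",im);go(547.3,54,313,1.735)
E
```

```text
time: 3.65
tool_pos: [547.3, 57.6, 310.2]
tcp_rot: [-3.138, -0.002, 1.741]
contact_force: [-0.2, -0.3, -2.5]
grip_width: 59.6
time: 3.9
tool_pos: [546.8, 52.6, 311.6]
tcp_rot: [-3.139, -0.0, 1.733]
contact_force: [-0.1, -0.4, -2.1]
grip_width: 59.9
[[269. 231.]
 [376. 231.]
 [257.  30.]
 [389.  30.]
 [278. 155.]
 [368. 155.]
 [288. 131.]
 [358. 131.]
 [325.  89.]
 [255. 127.]
 [393. 127.]
 [250.  57.]
 [399.  57.]]
shift [ 1.5  0.7 -1. ] turn [-0.001 -0.    -0.002] F [-0.4  0.2 -2.4] t 3.95
```

View pics/w2.png

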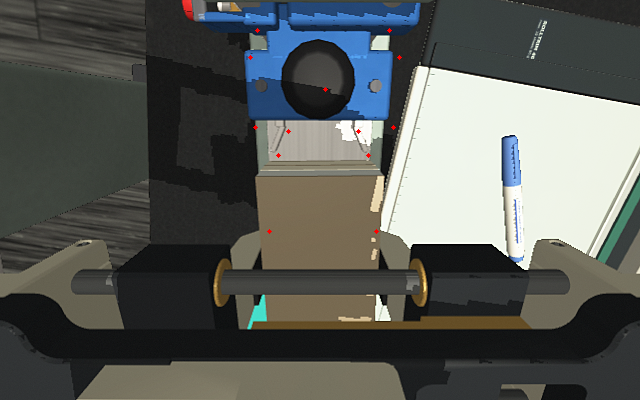

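The wrist view shows the press sitting a few px left of my overlay (knob seen at (318,78), predicted at (325,89)). I need an enlarged crop to refine the pose.

```bash
python3 - <<'E'
import pickle,cv2
c=pickle.load(open("w2.pkl","rb"));a=c["color"][40:190,230:410,::-1]
cv2.imwrite("pics/c2.png",cv2.resize(a,None,fx=4,fy=4,interpolation=cv2.INTER_CUBIC))
E
```

```text
(no output)
```

View pics/c2.png

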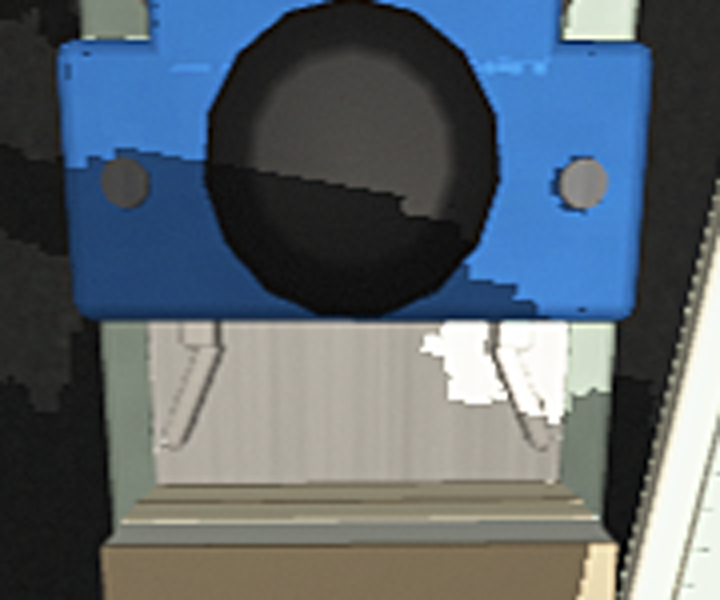

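```bash
python3 - <<'E'
from h import *
import pickle
c=pickle.load(open("w2.pkl","rb"));k=lambda a:np.array(a)/4+[229.6,39.6]
g=k([[222,348],[493,349],[183,447],[537,447],[352,158],[60,43],[651,43]])
def f(p):
    h=p[3];return (proj(c,rz(p,[[-5,32,34],[-5,-32,34],[-27,42,34],[-27,-42,34],[24,0,h],[44,44,h-36],[44,-44,h-36]]))-g)
r=least_squares(lambda p:f(p).ravel(),[536,118,1.735,150]);P=r.x;print("press+knob h",P,f(P).round(1).tolist())
r=least_squares(lambda p:f(np.r_[p,150])[:4].ravel(),[536,118,1.735]);Q=r.x;print("guides only",Q)
b=k([[103,545],[615,545],[152,485],[557,485]])
def fb(p):
    z=p[3];return proj(c,rz(p,[[52.5,30,z+p[4]],[52.5,-30,z+p[4]],[52.5,30,z],[52.5,-30,z]]))-b
r=least_squares(lambda p:fb(np.r_[p,128.3,39]).ravel(),[547,54,1.735]);print("block",r.x,fb(np.r_[r.x,128.3,39]).round(1).tolist())
r2=least_squares(lambda p:fb(np.r_[p[:3],128.3,p[3]]).ravel(),[547,54,1.735,39]);print("block+T",r2.x)
def rel(B,P):
    d=B[:2]-P[:2];a=P[2];return np.cos(a)*d[0]+np.sin(a)*d[1],-np.sin(a)*d[0]+np.cos(a)*d[1],B[2]-a
print("block in press",rel(r.x,P),rel(r.x,Q))
E
```

```text
press+knob h [532.38596031 121.6928846    1.73476489 146.06046052] [[-1.1, 0.0], [1.5, -0.3], [-1.1, -0.5], [0.4, -0.5], [0.2, 1.3], [-0.1, -0.2], [-0.0, -0.4]]
guides only [532.48104699 121.37609702   1.73548872]
block [544.56178735  51.05036441   1.73508838] [[-1.1, 0.1], [-0.3, 0.1], [1.6, -0.1], [0.2, -0.1]]
block+T [544.57172578  50.96252966   1.73507744  38.35184678]
block in press (np.float64(-71.68252835785546), np.float64(-0.4811965668803193), np.float64(0.00032348632277545697)) (np.float64(-71.35476745749996), np.float64(-0.38744787831805105), np.float64(-0.00040033710317533))
```

The block is square to the press and centred to 0.5 mm. It lies about 71 mm ahead of the press origin, so it is fine to lay it straight down here.

```bash
python3 -m pendant '[[[0,0,0.03],[0,0,0],0],[[0.002,0,0.06],[0,0,0],0],[[0.003,0,0.085],[0,0,0],0],[[0.003,0,0.098],[0,0,0],0],[[0.003,0,0.104],[0,0,0],0],[[0.003,0,0.105],[0,0,0],0],[[0.003,0,0.105],[0,0,0],0]]'
python3 -m pendant '[[[0,0,0.001],[0,0,0],0],[[0,0,0.002],[0,0,0],0],[[0,0,0.002],[0,0,0],0]]'
```

```text
time: 4.53
tool_pos: [546.9, 55.9, 208.1]
tcp_rot: [3.141, 0.0, 1.734]
contact_force: [0.5, 0.6, -1.6]
grip_width: 60.0
time: 4.78
tool_pos: [546.9, 56.4, 206.5]
tcp_rot: [3.14, 0.0, 1.735]
contact_force: [-0.4, 0.2, -2.7]
grip_width: 59.9
```

```bash
python3 -m pendant '[[[0,0,0.001],[0,0,0],0],[[0,0,0.0015],[0,0,0],0],[[0,0,0.0015],[0,0,0],0]]';python3 -m pendant '[[[0,0,0.001],[0,0,0],0],[[0,0,0.0015],[0,0,0],0],[[0,0,0.0015],[0,0,0],0]]'
```

```text
time: 5.03
tool_pos: [546.7, 56.5, 204.3]
tcp_rot: [3.141, 0.0, 1.735]
contact_force: [-0.3, 0.1, -1.6]
grip_width: 59.8
time: 5.28
tool_pos: [546.7, 56.5, 203.3]
tcp_rot: [3.141, 0.0, 1.735]
contact_force: [-2.0, 0.1, 3.7]
grip_width: 59.6
```

```bash
python3 -m pendant '[[[0,0,0],[0,0,0],0.085],[[0,0,0],[0,0,0],0.085],[[0,0,0],[0,0,0],0.085],[[0,0,0],[0,0,0],0.085],[[-0.015,0,0],[0,0,0],0.085],[[-0.03,0,0],[0,0,0],0.085],[[-0.037,0,0],[0,0,0],0.085],[[-0.037,0,0],[0,0,0],0.085],[[-0.037,0,0],[0,0,0],0.085]]';python3 -m pendant '[[[0,0,0],[0,0,0],0],[[0,0,0],[0,0,0],0],[[0,0,0],[0,0,0],0],[[0,0,0],[0,0,0],0],[[0,0,0],[0,0,0],0],[[0,0,0],[0,0,0],0]]'
python3 - <<'E'
from h import *
from plant import capture
import pickle
c=capture("wrist");pickle.dump(c,open("w3.pkl","wb"));
cv2.imwrite("pics/w3.png",cv2.resize(c["color"][0:250,200:440,::-1],None,fx=2.4,fy=2.4,interpolation=cv2.INTER_CUBIC))
E
```

```text
time: 6.03
tool_pos: [552.7, 19.9, 202.6]
tcp_rot: [-3.141, -0.0, 1.734]
contact_force: [-0.4, -0.5, -0.1]
grip_width: 85.2
time: 6.53
tool_pos: [552.7, 20.3, 202.7]
tcp_rot: [-3.142, -0.0, 1.735]
contact_force: [-0.4, 1.9, 1.1]
grip_width: 59.8
```

View pics/w3.png

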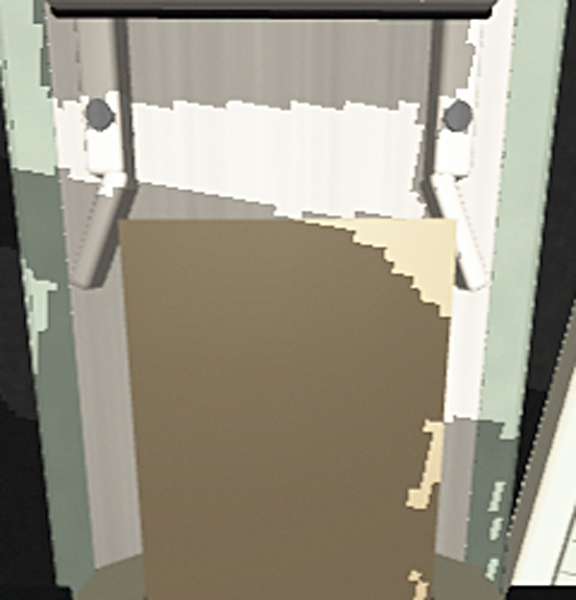

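The block lies flat with its front in the flare. The guide bends are at crop (132,185) and (428,185), and the block's front corners at (121,220) and (455,220). So the guides' midline is slightly left of the block's; I'll compute by how much.

```bash
python3 - <<'E'
from h import *
import pickle
c=pickle.load(open("w3.pkl","rb"));k=lambda a:np.array(a)/2.4+[199.6,-.4]
g=k([[132,185],[428,185],[97,288],[470,288]])
G=back(c,g,34);B=back(c,k([[121,220],[455,220],[136,450],[440,450]]),59)
u=np.array([np.cos(1.735),np.sin(1.735),0]);v=np.array([-u[1],u[0],0])
print("guides x,y",(G@u).round(1),(G@v).round(1));print("block",(B@u).round(1),(B@v).round(1))
E
```

```text
guides x,y [26.2 26.3  5.4  5.5] [-514.2 -576.  -505.1 -586.5]
block [ 18.   18.  -24.3 -24.2] [-517.3 -576.3 -517.1 -576.6]
```

Move 1.4 mm toward tool -y, then slide 50 of the roughly 58 mm.

```bash
python3 -m pendant '[[[0.002,-0.0014,0],[0,0,0],0],[[0.006,-0.0014,0],[0,0,0],0],[[0.01,-0.0014,0],[0,0,0],0],[[0.015,-0.0014,0],[0,0,0],0],[[0.02,-0.0014,0],[0,0,0],0],[[0.025,-0.0014,0],[0,0,0],0],[[0.025,-0.0014,0],[0,0,0],0]]'; python3 -m pendant '[[[0.005,0,0],[0,0,0],0],[[0.01,0,0],[0,0,0],0],[[0.015,0,0],[0,0,0],0],[[0.02,0,0],[0,0,0],0],[[0.024,0,0],[0,0,0],0],[[0.025,0,0],[0,0,0],0],[[0.025,0,0],[0,0,0],0]]'
```

```text
time: 7.17
tool_pos: [547.0, 45.6, 202.7]
tcp_rot: [-3.142, -0.0, 1.736]
contact_force: [-0.1, 1.5, 0.4]
grip_width: 59.3
time: 7.75
tool_pos: [543.1, 69.7, 202.7]
tcp_rot: [-3.142, -0.0, 1.735]
contact_force: [-0.0, 2.1, 1.4]
grip_width: 59.9
```

```bash
python3 -m pendant '[[[0.001,0,0],[0,0,0],0],[[0.002,0,0],[0,0,0],0],[[0.003,0,0],[0,0,0],0],[[0.004,0,0],[0,0,0],0],[[0.004,0,0],[0,0,0],0]]'
for s in 1 2 3; do python3 -m pendant '[[[0.0005,0,0],[0,0,0],0],[[0.001,0,0],[0,0,0],0],[[0.001,0,0],[0,0,0],0]]' | egrep "pos|force"; done
```

```text
time: 8.17
tool_pos: [542.5, 73.1, 202.7]
tcp_rot: [3.141, 0.0, 1.735]
contact_force: [0.5, -0.1, 0.6]
grip_width: 59.9
tool_pos: [542.4, 74.0, 202.7]
contact_force: [-0.6, -1.4, 0.7]
tool_pos: [542.2, 75.0, 202.7]
contact_force: [-0.5, -1.3, 0.5]
tool_pos: [542.0, 76.1, 202.7]
contact_force: [0.5, -1.1, 0.1]
```

```bash
python3 -m pendant '[[[0.0005,0,0],[0,0,0],0],[[0.0005,0,0],[0,0,0],0]]' | egrep "pos|force"; python3 -m pendant '[[[0.0005,0,0],[0,0,0],0],[[0.0005,0,0],[0,0,0],0]]' | egrep "pos|force";python3 -m pendant '[[[0.0005,0,0],[0,0,0],0],[[0.0005,0,0],[0,0,0],0]]' | egrep "pos|force"
```

```text
tool_pos: [541.9, 76.5, 202.7]
contact_force: [0.5, -0.9, 0.1]
tool_pos: [541.9, 77.0, 202.7]
contact_force: [-0.5, -1.2, 2.0]
tool_pos: [541.8, 77.5, 202.7]
contact_force: [1.0, -1.0, -0.1]
```

```bash
python3 -m pendant '[[[0.0005,0,0],[0,0,0],0],[[0.0005,0,0],[0,0,0],0]]' | egrep "pos|force"; python3 -m pendant '[[[0.0005,0,0],[0,0,0],0],[[0.0005,0,0],[0,0,0],0]]' | egrep "pos|force"
```

```text
tool_pos: [541.7, 78.0, 202.7]
contact_force: [0.5, -2.2, 0.4]
tool_pos: [541.6, 78.5, 202.7]
contact_force: [0.5, -1.3, 1.6]
```

```bash
python3 -m pendant '[[[0.0005,0,0],[0,0,0],0],[[0.0005,0,0],[0,0,0],0]]' | egrep "pos|force"; python3 -m pendant '[[[0.0005,0,0],[0,0,0],0],[[0.0005,0,0],[0,0,0],0]]' | egrep "pos|force"
```

```text
tool_pos: [541.6, 78.8, 202.7]
contact_force: [-0.1, -2.7, 2.2]
tool_pos: [541.5, 78.9, 202.7]
contact_force: [0.8, -6.5, 0.5]
```

```bash
python3 -m pendant '[[[0.0005,0,0],[0,0,0],0],[[0.0005,0,0],[0,0,0],0]]' | egrep "pos|force"
```

```text
tool_pos: [541.5, 79.0, 202.7]
contact_force: [1.0, -7.5, 1.0]
```

```bash
python3 -m pendant '[[[0.0005,0,0],[0,0,0],0],[[0.0005,0,0],[0,0,0],0]]' | egrep "pos|force"
```

```text
tool_pos: [541.5, 79.2, 202.7]
contact_force: [-0.1, -11.5, 0.4]
```

Contact with the stop: -11.5 N along press x. Release, back off 5 mm, lift, and check.

```bash
python3 -m pendant '[[[-0.001,0,0],[0,0,0],0.085],[[-0.001,0,0],[0,0,0],0.085],[[-0.001,0,0],[0,0,0],0.085],[[-0.001,0,0],[0,0,0],0.085],[[-0.005,0,0],[0,0,0],0.085],[[-0.005,0,-0.03],[0,0,0],0.085],[[-0.005,0,-0.07],[0,0,0],0.085],[[-0.005,0,-0.105],[0,0,0],0.085],[[-0.005,0,-0.105],[0,0,0],0.0],[[-0.005,0,-0.105],[0,0,0],0.0]]'
python3 - <<'E'
from h import *
from plant import capture
import pickle
c=capture("wrist");pickle.dump(c,open("w4.pkl","wb"));d=capture("side");pickle.dump(d,open("s4.pkl","wb"))
a=cv2.resize(c["color"][0:250,220:420,::-1],None,fx=2.3,fy=2.3,interpolation=cv2.INTER_CUBIC)
cv2.imwrite("pics/w4.png",a)
go(530.4,145,375,1.735)
E
```

```text
time: 11.25
tool_pos: [542.5, 75.5, 309.9]
tcp_rot: [3.137, 0.001, 1.735]
contact_force: [-0.3, 0.6, -2.1]
grip_width: 76.3
shift [ 70.5   0.1 -68. ] turn [-0.001 -0.    -0.   ] F [-0.3  0.1 -0.5] t 11.35
```

View pics/w4.png

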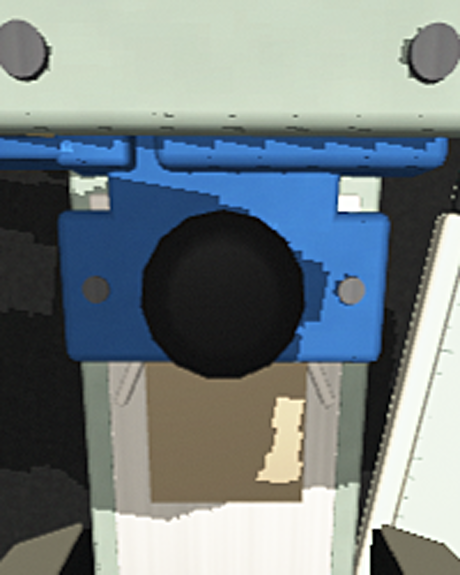

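The block sits between the guides, with its rear edge at crop y≈501 and its flanks at x = 151 and 302. I'll check the depth and the knob position numerically, then go above the knob.

```bash
python3 - <<'E'
from h import *
import pickle
c=pickle.load(open("w4.pkl","rb"));k=lambda a:np.array(a)/2.3+[219.6,-.4]
u=np.array([np.cos(1.735),np.sin(1.735),0]);v=np.array([-u[1],u[0],0])
for n,p,z in(("flare ends",[[122,404],[331,404]],34),("block rear",[[151,501],[302,501]],59),("block rear38",[[151,501],[302,501]],57.5),("knob",[[223,293]],146)):
    w=back(c,k(p),z);print(n,(w@u).round(1),(w@v).round(1),w.round(1).tolist())
E
python3 -m pendant '[[[0,0,-0.03],[0,0,0],0],[[0,0,-0.06],[0,0,0],0],[[0.01,0,-0.068],[0,0,0],0],[[0.03,0,-0.068],[0,0,0],0],[[0.05,0,-0.068],[0,0,0],0],[[0.07,0,-0.068],[0,0,0],0],[[0.07,0,-0.068],[0,0,0],0],[[0.07,0,-0.068],[0,0,0],0],[[0.07,0,-0.068],[0,0,0],0]]'
```

```text
flare ends [6.1 6.1] [-502.3 -588.8] [[494.5, 88.1, 34.0], [579.9, 102.3, 34.0]]
block rear [-27. -27.] [-515.9 -575.2] [[513.4, 57.8, 59.0], [571.9, 67.4, 59.0]]
block rear38 [-27.6 -27.6] [-515.7 -575.4] [[513.3, 57.1, 57.5], [572.1, 66.8, 57.5]]
knob [57.9] [-545.] [[528.2, 146.3, 146.0]]
time: 12.1
tool_pos: [530.6, 144.3, 374.4]
tcp_rot: [-3.139, 0.0, 1.735]
contact_force: [-0.3, -0.2, -0.5]
grip_width: 8.6
```

Block centre is at press x ≈ -7.6 mm, so it is fully home. Now down onto the knob.

```bash
python3 -m pendant '[[[0,0,0.01],[0,0,0],0],[[0,0,0.02],[0,0,0],0],[[0,0,0.03],[0,0,0],0],[[0,0,0.037],[0,0,0],0],[[0,0,0.037],[0,0,0],0],[[0,0,0.037],[0,0,0],0]]'
for i in 1 2 3 4 5; do python3 -m pendant '[[[0,0,0.001],[0,0,0],0],[[0,0,0.002],[0,0,0],0],[[0,0,0.003],[0,0,0],0],[[0,0,0.003],[0,0,0],0]]'|egrep "pos|force|width"; done
```

```text
time: 12.6
tool_pos: [530.7, 144.3, 337.9]
tcp_rot: [-3.14, 0.0, 1.734]
contact_force: [0.4, 0.6, 0.5]
grip_width: 0.4
tool_pos: [530.7, 144.6, 335.8]
contact_force: [0.1, 0.4, 0.4]
grip_width: 0.5
tool_pos: [530.6, 144.6, 332.5]
contact_force: [-0.2, 0.2, 0.1]
grip_width: 0.5
tool_pos: [530.6, 144.6, 329.4]
contact_force: [-0.3, 0.2, 0.1]
grip_width: 0.2
tool_pos: [530.7, 144.6, 326.8]
contact_force: [0.4, 0.1, 2.8]
grip_width: 0.2
tool_pos: [530.7, 144.6, 323.6]
contact_force: [0.7, 1.1, 1.0]
grip_width: 0.3
```

```bash
for i in 1 2 3; do python3 -m pendant '[[[0,0,0.001],[0,0,0],0],[[0,0,0.002],[0,0,0],0],[[0,0,0.003],[0,0,0],0],[[0,0,0.004],[0,0,0],0],[[0,0,0.005],[0,0,0],0],[[0,0,0.006],[0,0,0],0],[[0,0,0.006],[0,0,0],0]]'|egrep "pos|force"; done
```

```text
tool_pos: [530.7, 144.6, 317.5]
contact_force: [0.4, 0.2, 0.9]
tool_pos: [530.7, 144.5, 311.4]
contact_force: [0.3, 0.5, 2.2]
tool_pos: [530.6, 144.6, 305.4]
contact_force: [1.5, 0.1, 1.3]
```

```bash
for i in 1 2 3 4 5 6; do python3 -m pendant '[[[0,0,0.0005],[0,0,0],0],[[0,0,0.001],[0,0,0],0],[[0,0,0.001],[0,0,0],0]]'|egrep "pos|force"; done
```

```text
tool_pos: [530.6, 144.6, 304.4]
contact_force: [0.5, 0.2, 1.3]
tool_pos: [530.6, 144.6, 303.6]
contact_force: [0.4, 0.8, 1.9]
tool_pos: [530.6, 144.5, 302.4]
contact_force: [-0.5, -0.2, 0.3]
tool_pos: [530.6, 144.6, 301.6]
contact_force: [-1.3, -0.7, 2.8]
tool_pos: [530.7, 144.6, 300.5]
contact_force: [-1.2, 0.0, 1.7]
tool_pos: [530.7, 144.5, 299.6]
contact_force: [-1.4, 0.7, 1.7]
```

```bash
for i in 1 2 3; do python3 -m pendant '[[[0,0,0.0005],[0,0,0],0],[[0,0,0.0005],[0,0,0],0],[[0,0,0.001],[0,0,0],0],[[0,0,0.001],[0,0,0],0]]'|egrep "pos|force"; done
```

```text
tool_pos: [530.7, 144.6, 298.5]
contact_force: [0.3, 0.0, 0.2]
tool_pos: [530.7, 144.6, 297.7]
contact_force: [-0.2, 0.1, 2.0]
tool_pos: [530.7, 144.6, 297.2]
contact_force: [-2.4, -0.5, 6.1]
```

```bash
for i in 1 2; do python3 -m pendant '[[[0,0,0.0005],[0,0,0],0],[[0,0,0.0005],[0,0,0],0]]'|egrep "pos|force"; done
```

```text
tool_pos: [530.7, 144.6, 296.9]
contact_force: [-2.8, 0.1, 8.7]
tool_pos: [530.7, 144.6, 296.4]
contact_force: [-3.0, 0.1, 8.2]
```

```bash
for i in 1 2; do python3 -m pendant '[[[0,0,0.0005],[0,0,0],0],[[0,0,0.0005],[0,0,0],0],[[0,0,0.0005],[0,0,0],0]]'|egrep "pos|force"; done
```

```text
tool_pos: [530.6, 144.6, 296.0]
contact_force: [-2.9, -1.2, 10.1]
tool_pos: [530.6, 144.6, 295.8]
contact_force: [-3.7, -1.6, 10.4]
```

```bash
for i in 1; do python3 -m pendant '[[[0,0,0.0005],[0,0,0],0],[[0,0,0.0005],[0,0,0],0],[[0,0,0.0005],[0,0,0],0]]'|egrep "pos|force"; done
```

```text
tool_pos: [530.6, 144.6, 295.4]
contact_force: [-4.6, 0.1, 11.8]
```

```bash
for i in 1; do python3 -m pendant '[[[0,0,0.0005],[0,0,0],0],[[0,0,0.0005],[0,0,0],0],[[0,0,0.0005],[0,0,0],0]]'|egrep "pos|force"; done
```

```text
tool_pos: [530.6, 144.6, 295.1]
contact_force: [-4.7, -0.4, 13.3]
```

```bash
python3 -m pendant '[[[0,0,0.0005],[0,0,0],0],[[0,0,0.0005],[0,0,0],0],[[0,0,0.0005],[0,0,0],0]]'|egrep "pos|force"
```

```text
tool_pos: [530.6, 144.6, 294.7]
contact_force: [-4.2, -0.3, 14.3]
```

```bash
python3 -m pendant '[[[0,0,0.0005],[0,0,0],0],[[0,0,0.0005],[0,0,0],0],[[0,0,0.0005],[0,0,0],0]]'|egrep "pos|force"
```

```text
tool_pos: [530.6, 144.6, 294.2]
contact_force: [-4.1, -0.9, 14.3]
```

```bash
python3 -m pendant '[[[0,0,0.0005],[0,0,0],0],[[0,0,0.0005],[0,0,0],0],[[0,0,0.0005],[0,0,0],0]]'|egrep "pos|force"
```

```text
tool_pos: [530.6, 144.6, 293.9]
contact_force: [-5.5, 0.1, 15.2]
```

```bash
python3 -m pendant '[[[0,0,0.0002],[0,0,0],0],[[0,0,0.0002],[0,0,0],0],[[0,0,0.0002],[0,0,0],0]]'|egrep "pos|force"
```

```text
tool_pos: [530.5, 144.6, 293.8]
contact_force: [-6.2, -1.0, 17.0]
```

17 N on the knob. Let go gently, straight up.

```bash
python3 -m pendant '[[[0,0,0],[0,0,0],0],[[0,0,0],[0,0,0],0]]'|egrep "pos|force"; for i in 1 2 3 4 5; do python3 -m pendant '[[[0,0,-0.0005],[0,0,0],0],[[0,0,-0.001],[0,0,0],0],[[0,0,-0.001],[0,0,0],0]]'|egrep "pos|force"; done
```

```text
tool_pos: [530.6, 144.6, 293.9]
contact_force: [-5.7, -1.1, 17.0]
tool_pos: [530.6, 144.6, 294.4]
contact_force: [-4.4, -0.8, 12.8]
tool_pos: [530.7, 144.6, 294.8]
contact_force: [-2.0, -1.0, 8.6]
tool_pos: [530.7, 144.6, 295.2]
contact_force: [-1.1, -0.4, 5.2]
tool_pos: [530.7, 144.5, 295.6]
contact_force: [-0.4, 0.0, -1.2]
tool_pos: [530.7, 144.5, 296.9]
contact_force: [0.3, -0.9, -0.0]
```

The plate gave back about 1.5 mm and is held roughly 1.9 mm below first contact, so about 10 N on the block. I'll retreat and take a final look.

```bash
python3 -m pendant '[[[0,0,-0.01],[0,0,0],0],[[0,0,-0.04],[0,0,0],0],[[0,0,-0.075],[0,0,0],0],[[-0.03,0,-0.075],[0,0,0],0],[[-0.065,0,-0.075],[0,0,0],0],[[-0.08,0,-0.075],[0,0,0],0],[[-0.08,0,-0.075],[0,0,0],0],[[-0.08,0,-0.075],[0,0,0],0]]'
python3 - <<'E'
from h import *
from plant import capture
c=capture("wrist");s=capture("scene")
a=cv2.resize(c["color"][0:250,220:420,::-1],(400,500),interpolation=cv2.INTER_CUBIC)
b=cv2.resize(s["color"][140:300,130:430,::-1],(400,213),interpolation=cv2.INTER_CUBIC)
o=np.zeros((500,800,3),np.uint8);o[:,:400]=a;o[:213,400:]=b
cv2.imwrite("pics/f.png",o)
import pickle;pickle.dump((c,s),open("f.pkl","wb"))
E
```

```text
time: 22.93
tool_pos: [543.8, 65.0, 372.6]
tcp_rot: [3.141, -0.0, 1.733]
contact_force: [-1.3, 0.5, 0.0]
grip_width: 0.4
```

View pics/f.png

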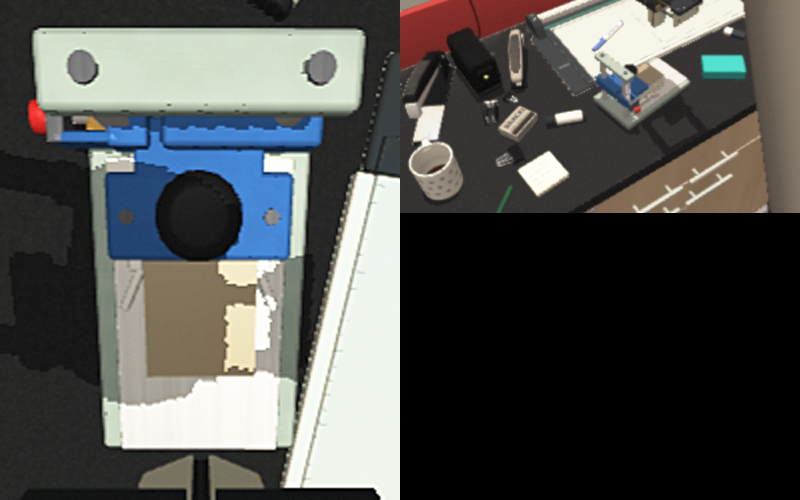

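The final view shows the block square under the plate, with its rear edge at (147..256, 376). The worktop things are where they were and the robot is clear of everything.

```bash
python3 -c "
from plant import close_job
print(close_job())"
```

```text
the job is handed in; nothing more can be done
None
```

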